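# Show the twelve-well spotting tile to the inspection camera

## Robot

A 6-joint arm with a two-finger parallel gripper is mounted at the origin on the work surface. World frame = base frame: x ahead of the robot, y to its left, z up, the work surface at z = 0. Lengths are in mm, angles in rad, forces in N, time in s.
With the tool pointing down it reaches from about 300 to 775 mm from the base axis. Payload 14.6 kg.
Tool frame: the origin (TCP) lies midway between the tips of the shut fingers; the grasp point (between the pads) lies 19 mm behind it; z points along the fingers, y is the direction in which the jaws open and shut (so a half turn about z gives the same grasp; the last joint's range is limited). The gripper opens to 94 mm and grips with 3 to 60 N. Pads are 16 mm wide; open, the fingers measure 119 mm over their backs; the gripper's body (75 mm by 177 mm) begins 78 mm behind the grasp point.
Start: joints at [1.112, 0.3, 1.521, -0, 1.321, -0.067], TCP at [210.015, 508.313, 182.946] pointing down, gripper open.
Joint ranges: [-3.03, 3.03], [-0.79, 2.21], [0.23, 2.52], [-1.04, 4.18], [0, 3.07], [-2.55, 2.55]. Speed limits (rad/s): [2.22, 2.22, 2.57, 3.14, 3.14, 3.14].

## Interface

Orientations are given as [roll, pitch, yaw] about the fixed x, y, z axes, in that order (R = Rz(yaw) Ry(pitch) Rx(roll)).
In Python, from cell import read_state, camera, get_calibration, sign_off gives the robot as it stands.
- The arm moves only by the tool carry_out, never from a script. Its argument "series" is a list of rows, each an object with "delta_pos": the shift along the world's x, y, z in mm, a list of three; "turn": the turn, a rotation vector about the world's x, y, z in rad, a list of three; "hand": the opening, from 0 (shut) to 1 (fully open). A call has 1 to 8 rows; each row is the pose to reach, as a shift and turn from the pose commanded when the call began; what a row does not reach only later rows make up. A row lasts 1/8 s, in which the tool goes at most 62.5 mm and 10.7 degrees, less where a joint would pass 70% of its speed; a pose out of reach is approached as far as the arm can. A call with a gripper value outside its range is refused whole. The fingers move at their own pace and stop on an object; "squeeze" is the grip in N (left out, the last holds). Time passes only in rows, so rows that repeat a pose let the fingers close. It gives the time, the measured TCP pose, the force and the opening at its end, in the units of the state.
- read_state(): the state, without advancing time (a new reading comes with each control period).
- camera(name): name is "side" or "top" or "wrist"; returns the picture (480x640x3 uint8, red, green, blue); there is no depth.
- get_calibration(name): a dict with "intrinsics" (3x3 intrinsics, pixels), "k1" (the pictures are not rectified: a ray, as slopes to the right and down, at radius r is drawn at 1 + k1 r^2 times it, then the intrinsics apply), "pose" (4x4, takes a point from camera to world coordinates). Camera axes: x right, y down, z forward; pixel columns grow to the right and rows downward; lengths in mm; the calibration is good to about 2 mm. A picture is of the moment at which its call begins: read the wrist's pose just before it. get_calibration takes no time and is no camera call; for the wrist camera it gives the pose at the moment of the call.
- sign_off(): hands the job in, once; it reports no verdict.
The state is a dict: "clock": time; "joints": joint angles; "qd": joint speeds; "effort": joint torques, N m; "eef_pos": TCP position; "eef_rot": TCP orientation; "wrist_force": force on the tool from outside, world axes, zero at the start; "moment": the same for the moment, N m; "finger_gap": finger opening in mm.
Only numpy, scipy, OpenCV 4.12 (cv2) and the standard library are available. Lean on these libraries where they do the work, as an engineer would, in place of code of your own. Each camera call takes 0.05 s, during which the arm holds its last target.

## Task

Three white ceramic tiles are draining in the sloping rack: take out the one with twelve small wells and hold it up in the air in front of the inspection camera, upright, the welled face square to the lens, the middle of the face level with and centred on the lens, about 12 cm from the glass. Finish while still holding it there, steady, with nothing but the gripper carrying it. Do not touch the camera, and leave the other two tiles and everything else on the bench where they are.

Things in the scene. Friction and masses are not known exactly. Their poses are not given: they have to be found in the camera images.
- tile: White ceramic spotting tile, 110 x 60 x 8 mm, 125 g, TWELVE wells (15 mm wide, 4 rows of 3) on the lower 75 mm of one face, upper 35 mm bare for handling. Leans in one of the rack's 3 places. Origin: middle of its foot edge (60 x 8 mm). z up its length, y along its width, x out of the welled face. In the rack z leans 20 degrees off vertical, top towards the robot, wells facing up and away from it
- tile_mid (a point): the middle of the tile's welled face: 55 mm above the foot edge, on the face (4 mm out along the tile's x); axes as the tile's
- tile_six: neighbour in the rack: ceramic tile of the same size with SIX larger wells (21 mm across, 3 rows of 2); axes and origin as for the other tile
- tile_plain: neighbour in the rack: ceramic tile of the same size with a plain face and no wells; axes and origin as for the other tiles
- rack: fixed plywood rack, base 110 x 280 mm (long side its y), origin under its middle. Three tiles lean side by side, 85 mm apart along y (25 mm gaps), feet on a ledge 40 mm above the table; behind them, on the robot's side, an 8 mm back board covers their lowest 55 mm, the upper 55 mm stand free on both sides
- camera: inspection camera stand, fixed: black base 130 x 140 mm, 16 mm thick, steel column 18 mm thick and 280 mm high standing at its origin, with a small grey camera head on it. The lens looks along the stand's -x (roughly towards the robot)
- lens (a point): centre of the lens's front glass: on the head, 80 mm from the column axis towards the stand's -x, 170 to 230 mm above the table (head clamped at a different height each time). Axes as the stand's: the lens looks level along -x, z up. The head reaches 27 mm to each side of the lens, 22 mm above and below
- beaker: bystander: small glass beaker, 60 mm across, 70 mm high; origin under its middle
- marker: bystander: black marker pen lying down, 12 mm thick, 130 mm long
- dish: bystander: white porcelain bowl, 84 mm across, 30 mm high; origin under its middle
- stopper: bystander: black rubber stopper, 32 mm across, 28 mm high; origin under its middle
- flask: bystander: conical glass flask, 82 mm across the foot, 120 mm high; origin under its middle
- wash: bystander: white wash bottle, 64 mm across, 150 mm high; origin under its middle
Things that resemble listed ones, but are neither listed nor needed, are in the scene too. Leave any blue or turquoise look-alike of the tile alone.

How it is judged (in metres and radians):
On the way:
1. the twelve-well tile is lifted out of the rack by the gripper (height (world z) of tile above 0.075 m and contact force between tile and the fingers above 1 N and contact force between tile and rack below 0.05 N and contact force between tile and camera below 0.05 N and contact force between tile and tile_six below 0.05 N and contact force between tile and tile_plain below 0.05 N), for 0.2 s.
At the end, for the whole second after the job is handed in: Gripper holds the twelve-well tile still in the air, foot over 90 mm up, touching neither rack, camera nor tiles; lens 95-145 mm before the welled face; face middle within 15 mm of lens axis sideways and in height; upright and square within 8 deg; other tiles moved < 15 mm, other things < 30 mm (x of lens in the frame of tile between 0.099 and 0.149 m and y of tile_mid in the frame of lens between -0.015 and 0.015 m and z of tile_mid in the frame of lens between -0.015 and 0.015 m and angle between the x axis of tile and the x axis of lens, either way round below 0.14 rad and angle between tile's own z axis and vertical below 0.14 rad and height (world z) of tile above 0.09 m and contact force between tile and the fingers above 2 N and linear speed of tile below 0.02 m/s and angular speed of tile below 0.15 rad/s and contact force between tile and rack below 0.05 N and contact force between tile and camera below 0.05 N and contact force between tile and tile_six below 0.05 N and contact force between tile and tile_plain below 0.05 N and distance of each of tile_six, tile_plain from where it was at the start of the episode below 0.015 m and distance of each of beaker, marker, dish, stopper, flask, wash from where it was at the start of the episode below 0.03 m); the arm keeps its last pose, push and grip.
It fails at once if the camera or its stand is touched (contact force between camera and anything else above 0.5 N).
It fails at once if one of the other two tiles is disturbed (moved over 15 mm) (distance of any of tile_six, tile_plain from where it was at the start of the episode above 0.015 m).
It fails at once if another thing on the bench is disturbed (moved over 30 mm) (distance of any of beaker, marker, dish, stopper, flask, wash from where it was at the start of the episode above 0.03 m).
It also fails if it takes over 40 s, if anything falls off the work surface, if the arm or the gripper's body presses on something with over 40 N, if the wrist force passes 120 N, or if a joint passes its speed limit or range.

## Working session

There is one attempt and no reset: what is moved stays moved. The work goes in short steps, Python scripts to look and compute and a tool call to move; the robot and the scene stay as the last step left them, time stands still between calls to the robot, and variables do not carry over. Pictures are saved under pics/ and viewed, and the job is handed in when it is done.

Besides the shell and the picture viewer there is one more tool, called by a JSON object that holds its "method" and its "body", one argument or row to a line. carry_out: Moves the arm, as the interface text tells. Its arguments: {"type":"object","properties":{"series":{"type":"array"},"squeeze":{"type":"number"}},"required":["series"]}

```bash
mkdir -p pics; ls; python3 - <<'E'
from cell import *
import cv2
for n in ["side","top","wrist"]:
    im=camera(n); cv2.imwrite(f"pics/{n}0.png",im[:,:,::-1])
    c=get_calibration(n); print(n,c)
s=read_state(); print(s)
E
```

```text
pics
side {'intrinsics': array([[538.34924741,   0.        , 318.86664338],
       [  0.        , 538.34924741, 245.02437515],
       [  0.        ,   0.        ,   1.        ]]), 'k1': -0.05652104580298379, 'pose': array([[-9.87555422e-01, -1.11537707e-01,  1.10876639e-01,
         4.47170054e+02],
       [-1.57176037e-01,  6.75409250e-01, -7.20498465e-01,
         7.62138050e+02],
       [ 5.47563890e-03, -7.28959316e-01, -6.84535122e-01,
         8.77160437e+02],
       [ 0.00000000e+00,  0.00000000e+00,  0.00000000e+00,
         1.00000000e+00]])}
top {'intrinsics': array([[460.4333123 ,   0.        , 317.45055534],
       [  0.        , 460.4333123 , 239.50469324],
       [  0.        ,   0.        ,   1.        ]]), 'k1': -0.034826601471572564, 'pose': array([[ 5.82266638e-02, -9.67064439e-01,  2.47782214e-01,
         3.29331907e+02],
       [-9.98303310e-01, -5.65029064e-02,  1.40684822e-02,
        -5.00860677e+01],
       [ 3.95286436e-04, -2.48180965e-01, -9.68713607e-01,
         1.15416248e+03],
       [ 0.00000000e+00,  0.00000000e+00,  0.00000000e+00,
         1.000000
[... 523 characters left out ...]
00000000e+00,
         1.00000000e+00]])}
{'clock': 0.15, 'joints': array([ 1.11241746e+00,  3.00326451e-01,  1.52142725e+00,  6.26715209e-06,
        1.32069468e+00, -6.65892571e-02]), 'qd': array([-0.00113681, -0.00224396, -0.00282869,  0.00164284,  0.00172014,
        0.00203922]), 'effort': array([ 1.47111525e-03, -5.31955540e+01, -3.52826250e+01,  7.08544906e-02,
        2.35328864e-02, -2.25193781e-05]), 'eef_pos': array([209.91445306, 508.13462063, 182.53076316]), 'eef_rot': array([-3.14073923e+00, -6.29974184e-05,  2.74980147e+00]), 'wrist_force': array([ 0.14630114, -0.52723585,  0.751669  ]), 'moment': array([-0.02914671, -0.03026679, -0.02631667]), 'finger_gap': 94.30191637779878}
```

View pics/side0.png

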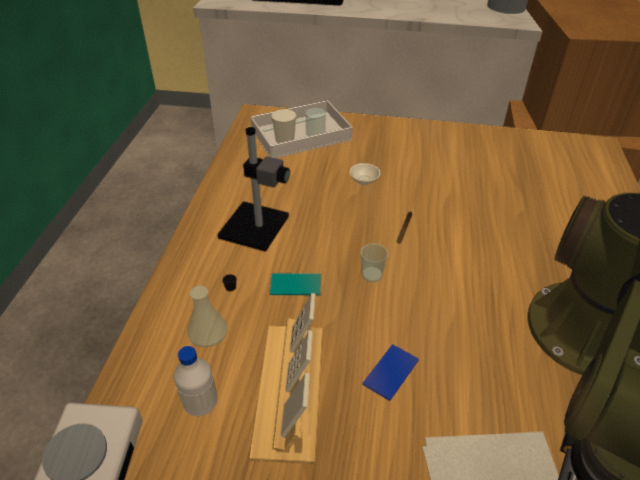

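View pics/top0.png

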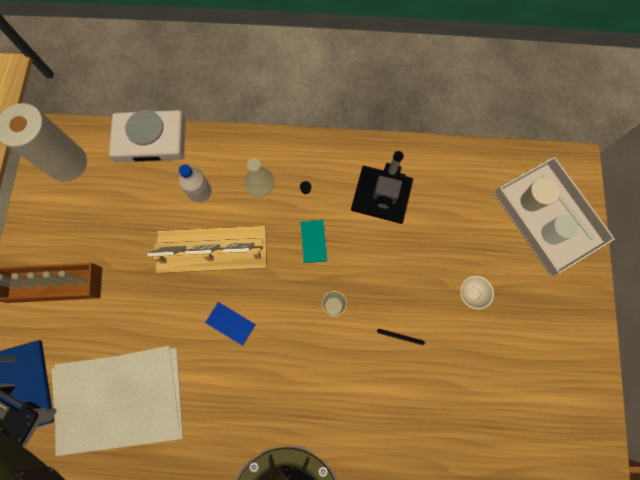

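View pics/wrist0.png

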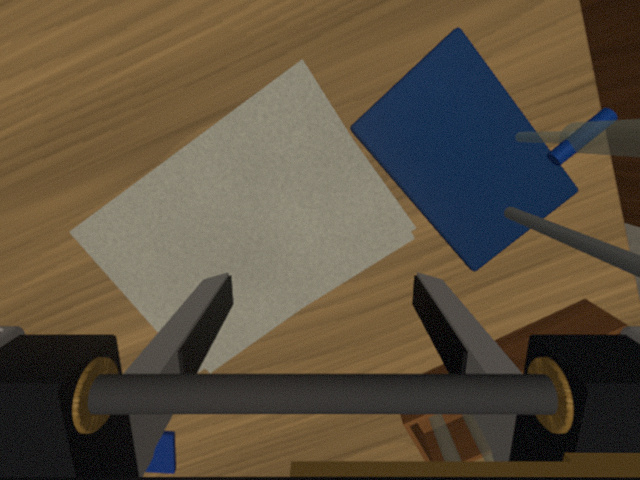

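```bash
cat > h.py <<'E'
import numpy as np, cv2
from cell import *
from scipy.spatial.transform import Rotation as R
def proj(n,P,c=None):
    c=c or get_calibration(n); T=np.linalg.inv(c['pose']); K=c['intrinsics']
    p=np.atleast_2d(P)@T[:3,:3].T+T[:3,3]; s=p[:,:2]/p[:,2:]
    s=s*(1+c['k1']*(s**2).sum(1,keepdims=True))
    return s@K[:2,:2].T+K[:2,2]
def ray(n,uv,c=None):
    c=c or get_calibration(n); K=c['intrinsics']
    d=(np.array(uv,float)-K[:2,2])/np.diag(K)[:2]; s=d.copy()
    for _ in range(20): s=d/(1+c['k1']*(s@s))
    v=c['pose'][:3,:3]@np.r_[s,1]; return c['pose'][:3,3],v/np.linalg.norm(v)
def onz(n,uv,z,c=None):
    o,v=ray(n,uv,c); return o+v*(z-o[2])/v[2]
def tri(obs):
    A=np.zeros((3,3));b=np.zeros(3)
    for n,uv in obs:
        o,v=ray(n,uv);M=np.eye(3)-np.outer(v,v);A+=M;b+=M@o
    return np.linalg.solve(A,b)
def crop(src,dst,x0,y0,x1,y1,k):
    im=cv2.imread(src)[y0:y1,x0:x1]; cv2.imwrite(dst,cv2.resize(im,None,fx=k,fy=k,interpolation=cv2.INTER_CUBIC))
E
python3 - <<'E'
from h import *
crop("pics/side0.png","pics/c1.png",245,280,345,470,3)
crop("pics/top0.png","pics/c2.png",140,215,280,285,5.5)
crop("pics/side0.png","pics/c3.png",210,120,310,260,4)
crop("pics/top0.png","pics/c4.png",340,140,430,230,6)
E
```

```text
(no output)
```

View pics/c1.png

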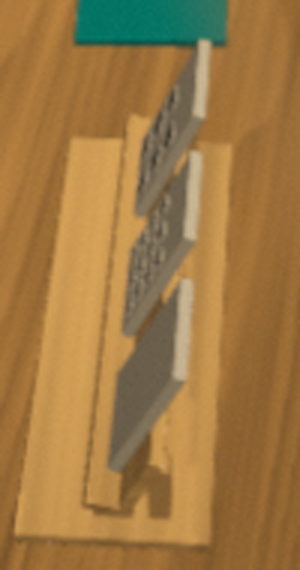

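View pics/c2.png

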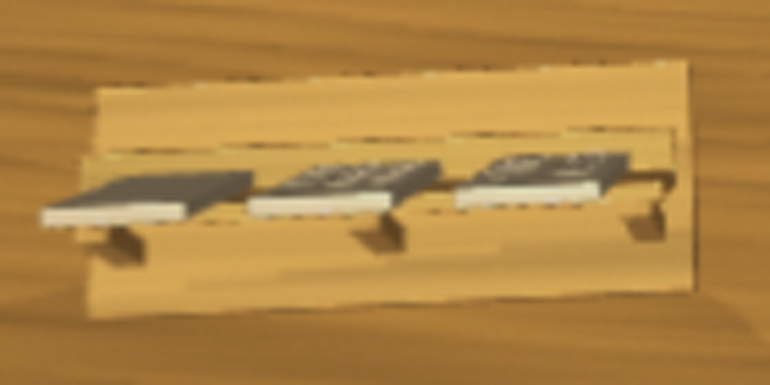

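View pics/c3.png

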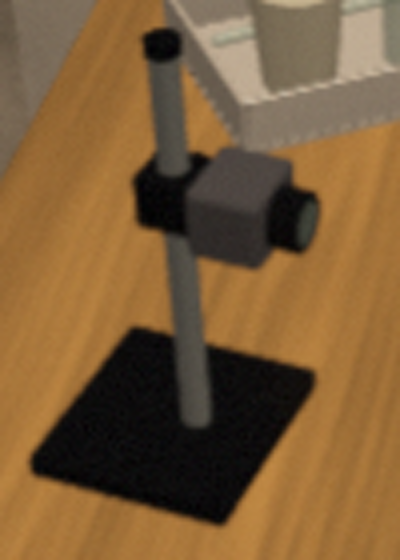

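View pics/c4.png

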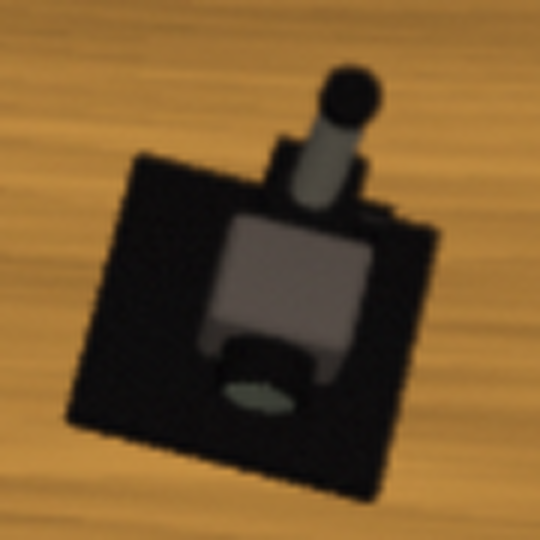

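```bash
python3 - <<'E'
from h import *
crop("pics/side0.png","pics/c5.png",283,288,320,396,7)
E
```

```text
(no output)
```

View pics/c5.png

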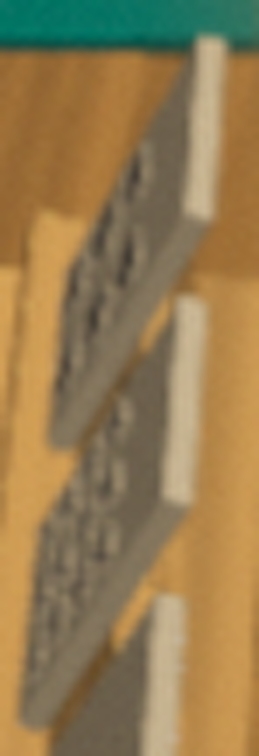

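```bash
cat > fit.py <<'E'
from h import *
from scipy.optimize import least_squares
S={}
# corners in tile frame: (x:+4 face/-4 back, y: +30 left) ; k index along rack y
obs=[]
def a(n,k,x,y,z,u,v): obs.append((n,k,x,y,z,u,v))
for k,L in {0:[(308.4,330.4),(312.6,330.4),(310.6,359.4),(306.3,359.4)],1:[(305.7,373.3),(309.3,374),(306.7,406.7),(303,406)],-1:[(311.6,293.3),(315.4,293.7),(313.3,319.1),(309.1,318.3)]}.items():
    for (x,y),(u,v) in zip([(4,-1),(-4,-1),(-4,1),(4,1)],L): a("side",k,x,30*y,110,u,v)
for k,(u,v) in {1:(281.7,435.3),-1:(290.4,350.9),0:(286.1,390.9)}.items(): a("side",k,4,30,0,u,v)
for k,L in {0:[(185.5,250.8),(210.9,249.9),(185.5,254.1),(211.3,252.8)],1:[(147.6,253.2),(173.6,252.3),(148.2,256.1),(174,254.8)],-1:[(223.1,249.5),(249.1,248.3),(223.3,252.6),(249.6,251.4)]}.items():
    for (x,y),(u,v) in zip([(4,1),(4,-1),(-4,1),(-4,-1)],L): a("top",k,x,30*y,110,u,v)
C={n:get_calibration(n) for n in("side","top")}
def pts(p,q):
    x,y,z,yaw=p; Rr=R.from_euler('z',yaw)*R.from_euler('y',-20,degrees=True)
    Y=np.array([-np.sin(yaw),np.cos(yaw),0])
    return np.array([[x,y,z]+q[1]*85*Y+Rr.apply([q[2],q[3],q[4]])])
def res(p): return np.concatenate([proj(q[0],pts(p,q),C[q[0]])[0]-[q[5],q[6]] for q in obs])
if __name__=="__main__":
    r=least_squares(res,[550,200,40,0],loss='soft_l1')
    print(r.x.round(3),np.abs(res(r.x)).reshape(-1,2).round(1).tolist())
    # camera
    B=np.array([onz("top",uv,16) for uv in[(363,165.3),(413.3,178.3),(402.5,223.7),(351.3,210.3)]])
    print("base",B.round(1).tolist(),B.mean(0).round(1))
    for nm,o in {"lens":[("top",(383.2,206)),("side",(287,175.75))],"coltop":[("top",(398.5,156.2)),("side",(250.5,129.5))]}.items():
        P=tri(o);print(nm,P.round(1),[ (proj(n,P)[0]-uv).round(1).tolist() for n,uv in o])
    print("colfoot",onz("side",(259.2,226),16))
E
python3 fit.py
```

```text
[5.80550e+02 2.35018e+02 3.91480e+01 1.08000e-01] [[0.2, 0.7], [0.4, 0.4], [0.3, 0.8], [0.1, 0.4], [0.5, 1.2], [0.6, 0.8], [0.8, 0.2], [0.5, 0.3], [0.1, 0.8], [0.2, 0.1], [0.5, 0.3], [0.4, 0.1], [0.9, 1.7], [0.6, 1.4], [0.5, 1.1], [0.4, 0.2], [0.7, 0.2], [0.1, 0.4], [0.6, 0.4], [0.1, 0.4], [0.5, 0.8], [0.3, 0.2], [0.4, 0.2], [0.4, 0.3], [0.2, 0.4], [0.4, 0.1], [0.1, 0.0]]
base [[831.4, -142.9, 16.0], [802.3, -277.2, 16.0], [675.2, -250.0, 16.0], [703.7, -116.7, 16.0]] [ 753.1 -196.7   16. ]
lens [ 663.5 -177.5  181.5] [[0.0, -0.0], [0.0, 0.0]]
coltop [ 740.9 -193.9  279.7] [[0.0, -0.5], [0.5, 0.2]]
colfoot [ 740.19343699 -187.29639568   16.        ]
```

Candidates: rack left tile, top (170,250), is plain. Rack middle tile, top (198,250) / side (298,360), shows three columns of small wells. Rack right tile, top (236,249), shows two columns of large wells, so it is the six. The blue (230,324) and turquoise (314,241) plates are decoys. I choose the middle one and will check it close up with the wrist camera.

{"method": "carry_out", "body": {
  "series": [
    {"delta_pos": [0, 0, 60], "turn": [0, 0, 0], "hand": 1},
    {"delta_pos": [30, -20, 110], "turn": [0, 0, -0.15], "hand": 1},
    {"delta_pos": [75, -50, 140], "turn": [0, 0, -0.3], "hand": 1},
    {"delta_pos": [120, -85, 150], "turn": [0, 0, -0.45], "hand": 1},
    {"delta_pos": [165, -120, 150], "turn": [0, 0, -0.6], "hand": 1},
    {"delta_pos": [210, -155, 150], "turn": [0, 0, -0.75], "hand": 1},
    {"delta_pos": [260, -190, 150], "turn": [0, 0, -0.9], "hand": 1},
    {"delta_pos": [310, -230, 150], "turn": [0, 0, -1.07], "hand": 1}
  ]
}}

```text
clock: 1.15
eef_pos: [520.1, 277.9, 332.7]
eef_rot: [-3.141, 0.0, 1.675]
wrist_force: [0.4, 0.1, -0.3]
finger_gap: 94.4
```

{"method": "carry_out", "body": {
  "series": [
    {"delta_pos": [40, -20, 0], "turn": [0, 0, 0], "hand": 1},
    {"delta_pos": [80, -40, 0], "turn": [0, 0, 0], "hand": 1},
    {"delta_pos": [80, -40, 0], "turn": [0, 0, 0], "hand": 1},
    {"delta_pos": [80, -40, 0], "turn": [0, 0, 0], "hand": 1}
  ]
}}

```text
clock: 1.65
eef_pos: [598.5, 239.5, 332.7]
eef_rot: [-3.141, -0.0, 1.68]
wrist_force: [0.6, 0.5, 0.4]
finger_gap: 94.0
```

```bash
python3 - <<'E'
from h import *
c=get_calibration("wrist"); im=camera("wrist"); cv2.imwrite("pics/w1.png",im[:,:,::-1])
np.save("w1pose.npy",c['pose'])
s=read_state(); print(s['clock'],s['eef_pos'],s['eef_rot'],s['joints'].round(2),s['wrist_force'].round(1))
E
```

```text
1.7 [598.18058167 239.87190979 333.10666856] [ 3.14158940e+00 -1.69745580e-04  1.68051885e+00] [0.32 0.48 0.94 0.   1.72 0.21] [-0.4  0.1  0.1]
```

View pics/w1.png

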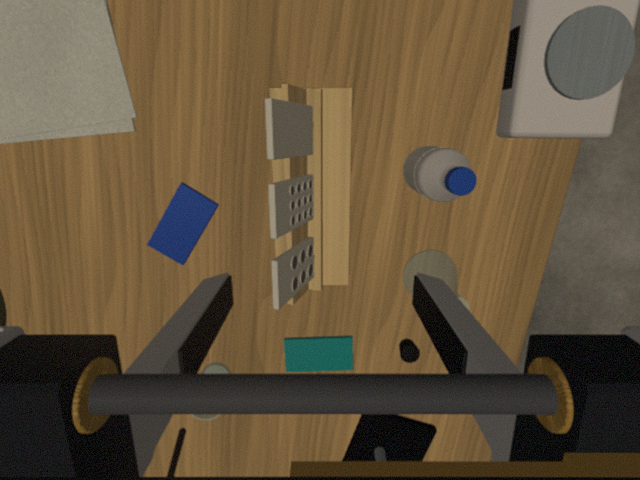

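Wrist view: plain at (290,128), twelve wells on the middle tile at (292,205), six at (293,272). I'll enlarge it to confirm and compare with the fitted model.

```bash
python3 - <<'E'
from h import *
import fit
c=get_calibration("wrist");c['pose']=np.load("w1pose.npy")
im=cv2.imread("pics/w1.png"); x0,y0,k=240,80,4
big=cv2.resize(im[y0:y0+150*1+90,x0:x0+120],None,fx=3*0.83,fy=3*.83,interpolation=cv2.INTER_CUBIC)
cv2.imwrite("pics/c6.png",cv2.resize(im[160:250,250:340],None,fx=6,fy=6,interpolation=cv2.INTER_CUBIC))
p=[580.55,235.02,39.15,.108]
o=im[160:250,250:340]; o=cv2.resize(o,None,fx=6,fy=6,interpolation=cv2.INTER_CUBIC)
for q in [(4,30,110),(4,-30,110),(-4,30,110),(-4,-30,110),(4,30,0),(4,-30,0)]:
    u=proj("wrist",fit.pts(p,("",0)+q),c)[0]; print(q,u.round(1)); cv2.circle(o,tuple(int(v) for v in (u-[250,160])*6+3),4,(0,0,255),1)
cv2.imwrite("pics/c7.png",o)
E
```

```text
(4, 30, 110) [273.2 183.3]
(4, -30, 110) [275.  238.5]
(-4, 30, 110) [266.4 183. ]
(-4, -30, 110) [268.5 237.8]
(4, 30, 0) [311.8 173.5]
(4, -30, 0) [312.1 218. ]
```

View pics/c7.png

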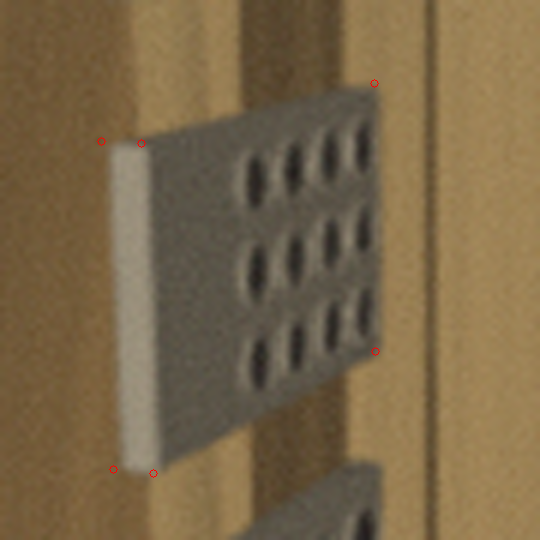

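{"method": "carry_out", "body": {
  "series": [
    {"delta_pos": [-36, -5, -10], "turn": [0.019, -0.174, 0], "hand": 1},
    {"delta_pos": [-73, -10, -60], "turn": [0.038, -0.347, 0], "hand": 1},
    {"delta_pos": [-73, -10, -110], "turn": [0.038, -0.347, 0], "hand": 1},
    {"delta_pos": [-73, -10, -137], "turn": [0.038, -0.347, 0], "hand": 1},
    {"delta_pos": [-73, -10, -137], "turn": [0.038, -0.347, 0], "hand": 1},
    {"delta_pos": [-73, -10, -137], "turn": [0.038, -0.347, 0], "hand": 1}
  ]
}}

```text
clock: 2.45
eef_pos: [526.9, 230.1, 198.9]
eef_rot: [2.789, -0.001, 1.68]
wrist_force: [0.7, 0.1, -0.2]
finger_gap: 94.2
```

```bash
cat > st.py <<'E'
from h import *
s=[read_state() for _ in range(1)][0]
print(s['clock'],s['eef_pos'].round(1),s['eef_rot'].round(4),s['joints'].round(2),s['qd'].round(3),s['wrist_force'].round(1),s['finger_gap'])
M=R.from_euler('xyz',s['eef_rot']).as_matrix();print(M.round(3))
E
python3 - <<'E'
from st import *
import fit
c=get_calibration("wrist"); im=camera("wrist")[:,:,::-1]; cv2.imwrite("pics/w2.png",im)
o=cv2.resize(im[150:350,200:400],None,fx=3,fy=3,interpolation=cv2.INTER_CUBIC)
for q in [(4,30,110),(4,-30,110),(-4,30,110),(-4,-30,110)]:
    u=proj("wrist",fit.pts([581.5,235.2,39.5,.108],("",0)+q),c)[0]; print(u.round(1)); cv2.circle(o,tuple(int(v) for v in (u-[200,150])*3+1),4,(0,0,255),1)
cv2.imwrite("pics/c8.png",o)
E
```

```text
2.45 [526.9 230.1 198.9] [ 2.7895e+00 -1.0000e-03  1.6803e+00] [ 0.4   0.14  1.72 -0.12  0.95  0.34] [-0.006  0.001 -0.015 -0.    -0.006  0.001] [ 0.7  0.1 -0.2] 94.167923141817
[[-0.109  0.933  0.343]
 [ 0.994  0.102  0.039]
 [ 0.001  0.345 -0.939]]
[324.2 204.3]
[323.9 283.1]
[312.9 204.3]
[313.3 283.1]
```

View pics/w2.png

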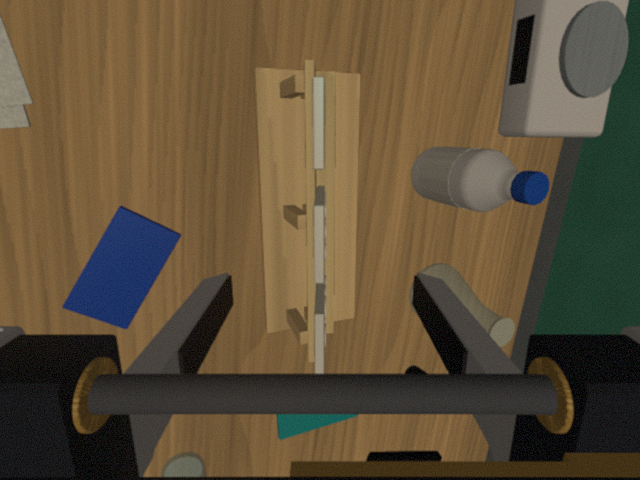

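View pics/c8.png

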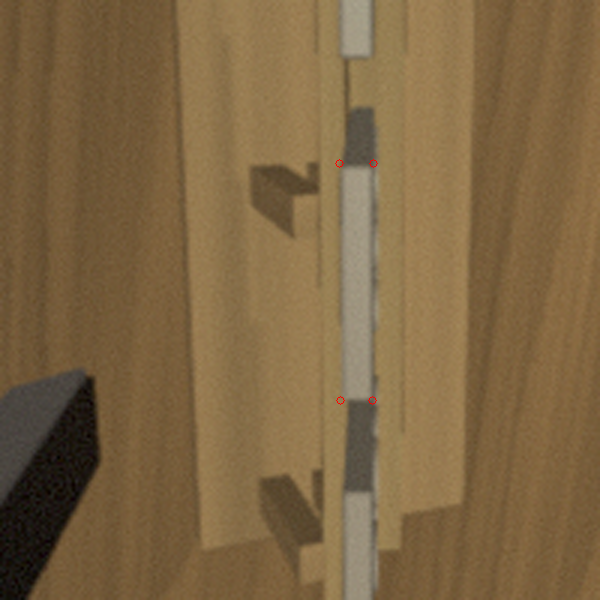

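```bash
python3 st.py
```

```text
2.5 [527.2 230.  198.9] [ 2.789e+00 -1.100e-03  1.680e+00] [ 0.4   0.14  1.72 -0.12  0.95  0.34] [-0.005  0.004  0.004 -0.001 -0.009  0.002] [ 0.3 -0.4  0.4] 94.41188733420361
[[-0.109  0.933  0.343]
 [ 0.994  0.102  0.039]
 [ 0.001  0.345 -0.938]]
```

{"method": "carry_out", "body": {
  "series": [
    {"delta_pos": [8, 0, -30], "turn": [0, 0, 0], "hand": 1},
    {"delta_pos": [18, 1, -60], "turn": [0, 0, 0], "hand": 1},
    {"delta_pos": [25, 2, -75], "turn": [0, 0, 0], "hand": 1},
    {"delta_pos": [25, 2, -75], "turn": [0, 0, 0], "hand": 1},
    {"delta_pos": [25, 2, -75], "turn": [0, 0, 0], "hand": 1}
  ]
}}

```text
clock: 3.12
eef_pos: [551.4, 231.6, 122.5]
eef_rot: [2.791, -0.0, 1.68]
wrist_force: [1.2, -0.3, -0.4]
finger_gap: 93.7
```

```bash
python3 st.py; python3 - <<'E'
from h import *
cv2.imwrite("pics/w3.png",camera("wrist")[:,:,::-1]);cv2.imwrite("pics/s3.png",cv2.resize(camera("side")[230:470,180:420,::-1],None,fx=2.5,fy=2.5,interpolation=cv2.INTER_CUBIC))
E
```

```text
3.125 [551.4 231.6 122.5] [ 2.7908e+00 -5.0000e-04  1.6798e+00] [ 0.38  0.28  1.74 -0.13  0.79  0.35] [ 0.003 -0.008  0.009 -0.    -0.004  0.002] [ 1.2 -0.3 -0.4] 93.66708552028172
[[-0.109  0.934  0.342]
 [ 0.994  0.102  0.038]
 [ 0.     0.344 -0.939]]
```

View pics/w3.png

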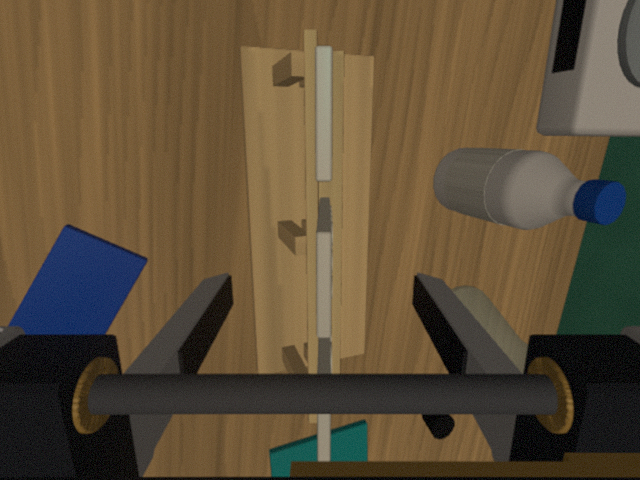

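View pics/s3.png

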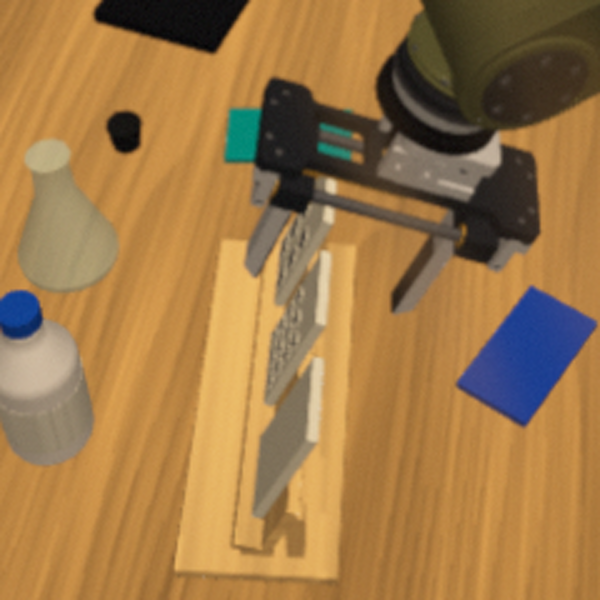

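```bash
python3 - <<'E'
from h import *
s=read_state();p=s['eef_pos'];M=R.from_euler('xyz',s['eef_rot']).as_matrix()
for n in("wrist","side"):
    for d in(0,47,-47): print(n,d,proj(n,p+M[:,1]*d)[0].round(1),(proj(n,p+M[:,1]*d)[0]-[180,230])*2.5)
import fit
c=get_calibration("wrist")
for q in [(4,30,110),(4,-30,110),(-4,30,110),(-4,-30,110)]:
    print(proj("wrist",fit.pts([582.1,235.2,39.5,.108],("",0)+q),c)[0])
crop("pics/w3.png","pics/c9.png",270,180,380,380,3)
E
```

```text
wrist 0 [323.  272.2] [357.50488796 105.59180005]
wrist 47 [404.3 272.3] [560.72318215 105.71024057]
wrist -47 [241.7 272.2] [154.34337121 105.50895381]
side 0 [305.  351.4] [312.56036203 303.40393145]
side 47 [278.6 344.5] [246.61367786 286.2350049 ]
side -47 [330.8 358.1] [377.11572838 320.13294665]
[333.03908246 230.67982764]
[332.07047679 337.61550246]
[317.06451945 230.66669328]
[317.35453254 337.60884819]
```

View pics/c9.png

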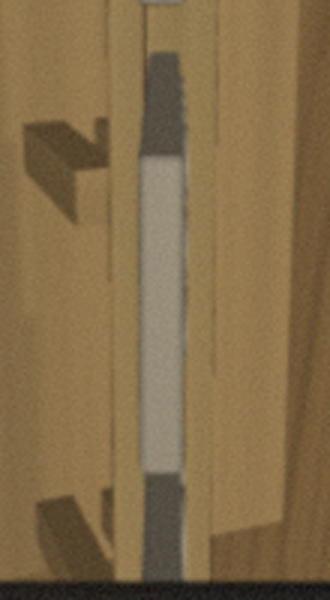

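```bash
python3 - <<'E'
from h import *
s=read_state();p=s['eef_pos'];M=R.from_euler('xyz',s['eef_rot']).as_matrix()
im=camera("side")[:,:,::-1];o=cv2.resize(im[290:400,240:380],None,fx=5,fy=5,interpolation=cv2.INTER_CUBIC)
for r,col in((0,(0,0,255)),(10,(0,255,0)),(20,(255,0,0))):
    for d in(47,-47,60,-60): 
      for x in(-8,8):
        u=(proj("side",p+M[:,1]*d-r*M[:,2]+x*M[:,0])[0]-[240,290])*5+2; cv2.circle(o,tuple(u.astype(int)),3,col,1)
cv2.imwrite("pics/c10.png",o)
E
```

```text
(no output)
```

View pics/c10.png

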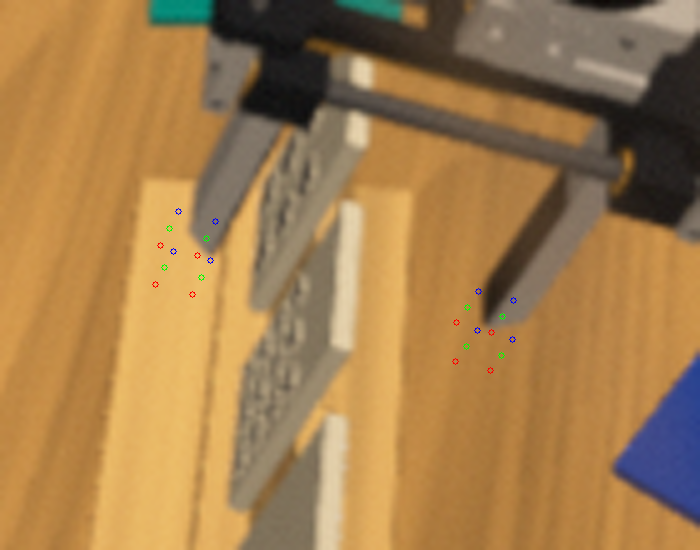

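{"method": "carry_out", "body": {
  "series": [
    {"delta_pos": [3, 0, -6], "turn": [0, 0, 0], "hand": 1},
    {"delta_pos": [5, 1, -12], "turn": [0, 0, 0], "hand": 1},
    {"delta_pos": [5, 1, -12], "turn": [0, 0, 0], "hand": 1}
  ]
}}

```text
clock: 3.65
eef_pos: [555.6, 232.2, 108.1]
eef_rot: [2.794, 0.0, 1.68]
wrist_force: [-1.1, -0.2, -0.4]
finger_gap: 94.1
```

{"method": "carry_out", "body": {
  "series": [
    {"delta_pos": [0, 0, 0], "turn": [0, 0, 0], "hand": 0.6},
    {"delta_pos": [0, 0, 0], "turn": [0, 0, 0], "hand": 0.4},
    {"delta_pos": [0, 0, 0], "turn": [0, 0, 0], "hand": 0.2},
    {"delta_pos": [0, 0, 0], "turn": [0, 0, 0], "hand": 0.2}
  ],
  "squeeze": 30
}}

```text
clock: 4.15
eef_pos: [555.8, 232.3, 109.0]
eef_rot: [2.792, -0.0, 1.68]
wrist_force: [0.4, 0.4, -0.4]
finger_gap: 57.1
```

```bash
python3 st.py; python3 - <<'E'
from h import *
cv2.imwrite("pics/w4.png",camera("wrist")[:,:,::-1]);cv2.imwrite("pics/s4.png",cv2.resize(camera("side")[290:410,240:380,::-1],None,fx=5,fy=5,interpolation=cv2.INTER_CUBIC))
E
```

```text
4.15 [555.8 232.3 109. ] [ 2.7924e+00 -1.0000e-04  1.6798e+00] [ 0.38  0.3   1.74 -0.13  0.76  0.35] [-0.001  0.002  0.001  0.001 -0.002 -0.   ] [ 0.4  0.4 -0.4] 57.088822029057184
[[-0.109  0.934  0.34 ]
 [ 0.994  0.102  0.037]
 [ 0.     0.342 -0.94 ]]
```

View pics/w4.png

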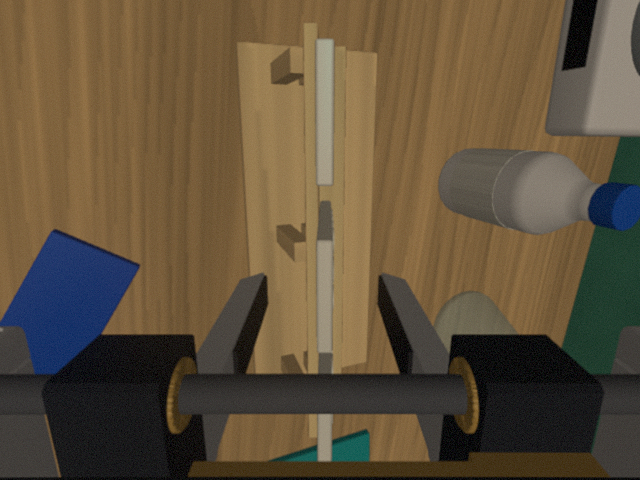

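View pics/s4.png

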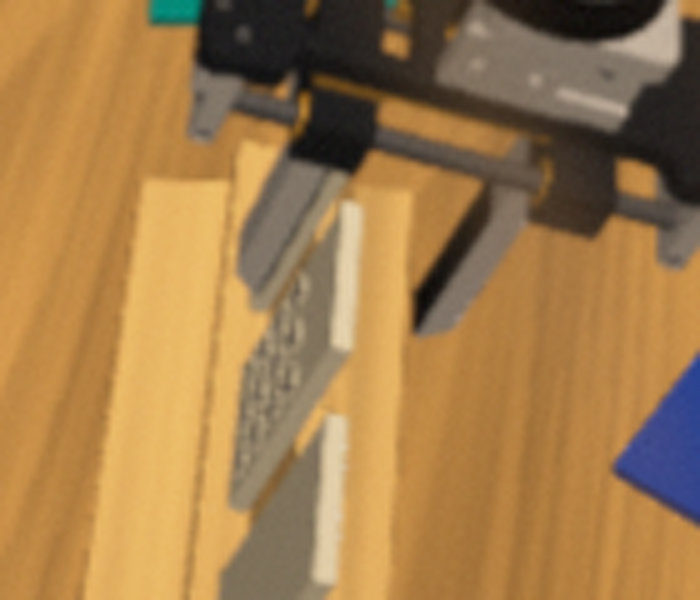

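```bash
python3 - <<'E'
from h import *
import fit
s=read_state();p=s['eef_pos'];M=R.from_euler('xyz',s['eef_rot']).as_matrix()
for n,(x0,y0,x1,y1),k in(("side",(240,290,380,410),5),("top",(140,190,270,290),6),("wrist",(180,230,460,400),2.8)):
    im=camera(n)[:,:,::-1];o=cv2.resize(im[y0:y1,x0:x1],None,fx=k,fy=k,interpolation=cv2.INTER_CUBIC)
    for r,col in((0,(0,0,255)),(20,(255,0,0))):
      for d in(28.5,-28.5): 
        for x in(-8,8):
          u=(proj(n,p+M[:,1]*d-r*M[:,2]+x*M[:,0])[0]-[x0,y0])*k+2; cv2.circle(o,tuple(u.astype(int)),3,col,1)
    for h in(55,76,95,110):
        u=(proj(n,fit.pts([582.1,235.2,39.5,.108],("",0,0,30,h)))[0]-[x0,y0])*k+2; cv2.circle(o,tuple(u.astype(int)),2,(0,255,255),-1)
    cv2.imwrite(f"pics/d_{n}.png",o)
E
```

```text
(no output)
```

View pics/d_side.png

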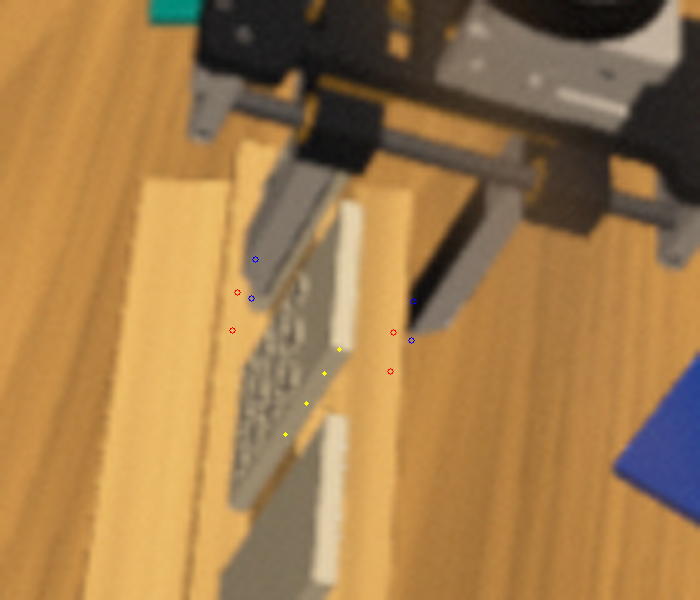

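View pics/d_top.png

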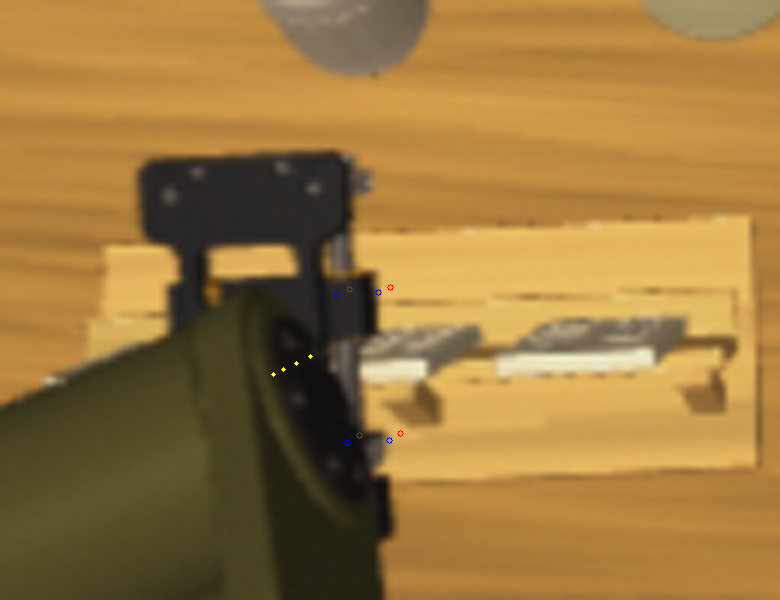

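View pics/d_wrist.png

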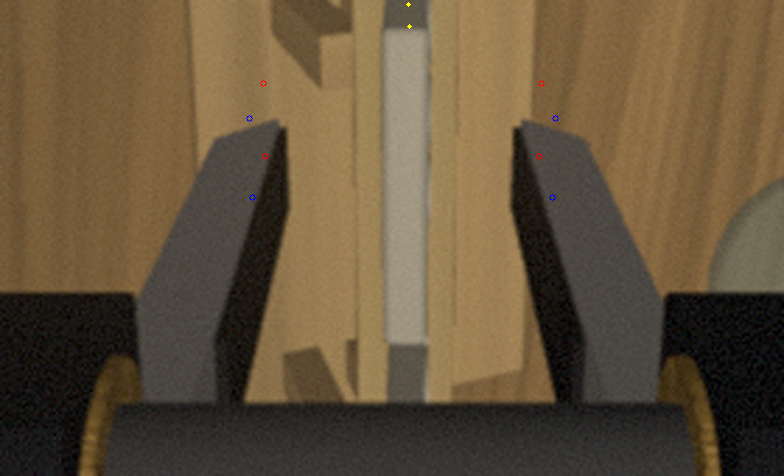

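```bash
python3 - <<'E'
from h import *
s=read_state();g=s['finger_gap'];print(g, s['clock'])
im=camera("wrist")[:,:,::-1]; print(read_state()['finger_gap'])
cv2.imwrite("pics/w5.png",cv2.resize(im[240:380,220:430],None,fx=3.5,fy=3.5,interpolation=cv2.INTER_CUBIC))
im=camera("side")[:,:,::-1]
cv2.imwrite("pics/s5.png",cv2.resize(im[300:380,260:360],None,fx=7,fy=7,interpolation=cv2.INTER_CUBIC))
E
```

```text
37.293089258941606 4.4
33.51520105981829
```

View pics/w5.png

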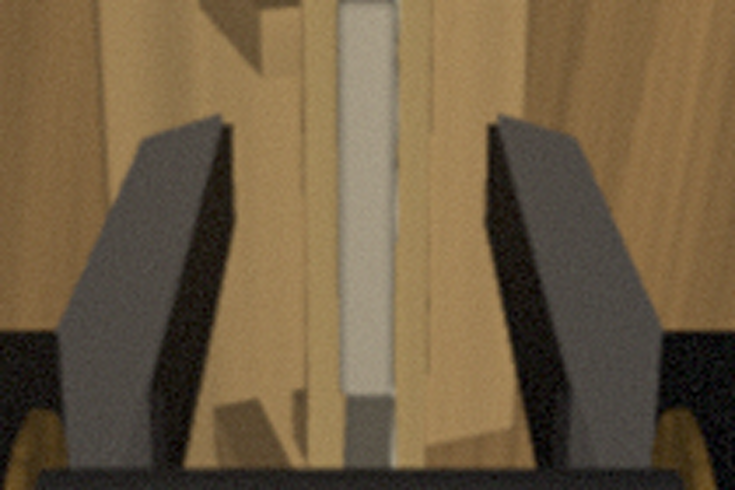

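View pics/s5.png

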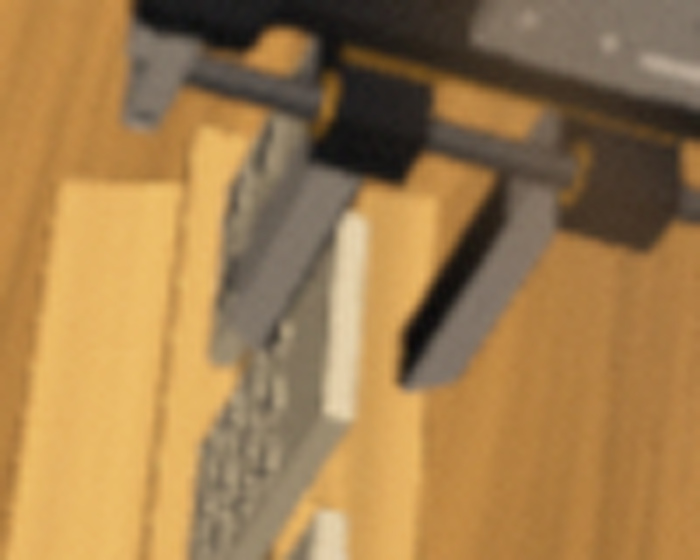

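{"method": "carry_out", "body": {
  "series": [
    {"delta_pos": [3, 0, -6.5], "turn": [0, 0, 0], "hand": 0.35},
    {"delta_pos": [5.8, 0.6, -13], "turn": [0, 0, 0], "hand": 0.3},
    {"delta_pos": [5.8, 0.6, -13], "turn": [0, 0, 0], "hand": 0.25},
    {"delta_pos": [5.8, 0.6, -13], "turn": [0, 0, 0], "hand": 0.25}
  ]
}}

```text
clock: 5.0
eef_pos: [561.6, 232.9, 95.9]
eef_rot: [2.793, 0.0, 1.68]
wrist_force: [0.3, 0.5, 1.0]
finger_gap: 23.3
```

```bash
python3 st.py; python3 - <<'E'
from h import *
im=camera("wrist")[:,:,::-1]
cv2.imwrite("pics/w6.png",cv2.resize(im[240:380,220:430],None,fx=3.5,fy=3.5,interpolation=cv2.INTER_CUBIC))
im=camera("side")[:,:,::-1]
cv2.imwrite("pics/s6.png",cv2.resize(im[300:380,260:360],None,fx=7,fy=7,interpolation=cv2.INTER_CUBIC))
E
```

```text
5.0 [561.6 232.9  95.9] [2.7926 0.     1.6798] [ 0.38  0.33  1.74 -0.13  0.74  0.35] [ 0.001 -0.008 -0.001 -0.001  0.001 -0.   ] [0.3 0.5 1. ] 23.26681737648409
[[-0.109  0.934  0.34 ]
 [ 0.994  0.102  0.037]
 [-0.     0.342 -0.94 ]]
```

View pics/w6.png

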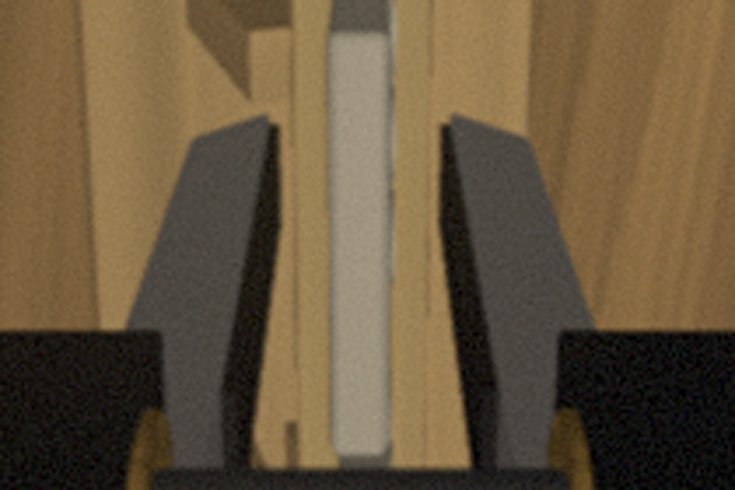

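View pics/s6.png

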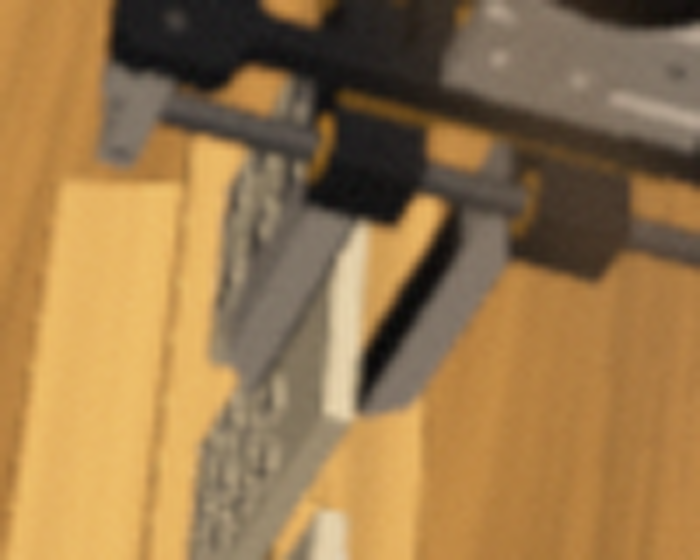

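```bash
python3 - <<'E'
from h import *
import fit
s=read_state();p=s['eef_pos'];M=R.from_euler('xyz',s['eef_rot']).as_matrix();g=s['finger_gap'];print(g)
for n,(x0,y0,x1,y1),k in(("side",(260,300,360,380),7),("wrist",(220,240,430,380),3.5)):
    im=camera(n)[:,:,::-1];o=cv2.resize(im[y0:y1,x0:x1],None,fx=k,fy=k,interpolation=cv2.INTER_CUBIC)
    for r,col in((0,(0,0,255)),(10,(0,255,0)),(20,(255,0,0))):
      for d in(g/2,-g/2): 
        P=np.array([p+M[:,1]*d-r*M[:,2]+x*M[:,0] for x in(-8,8)])
        u=(proj(n,P)-[x0,y0]+.5)*k; cv2.line(o,tuple(u[0].astype(int)),tuple(u[1].astype(int)),col,1)
    for h in(76,95,110):
        u=(proj(n,fit.pts([582.1,235.2,39.5,.108],("",0,0,30,h)))[0]-[x0,y0]+.5)*k; cv2.circle(o,tuple(u.astype(int)),2,(0,255,255),-1)
    cv2.imwrite(f"pics/e_{n}.png",o)
E
```

```text
23.770050112470695
```

View pics/e_side.png

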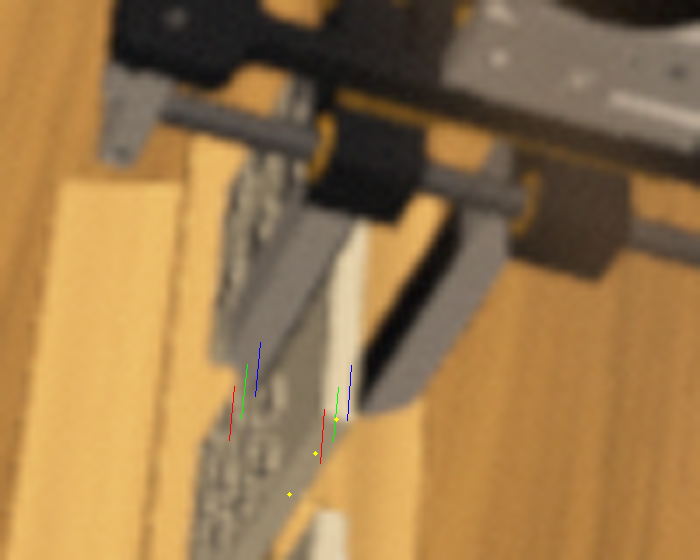

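View pics/e_wrist.png

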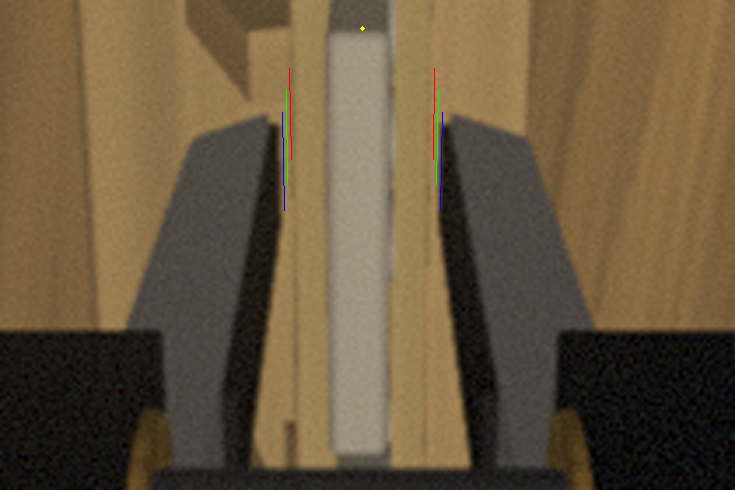

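{"method": "carry_out", "body": {
  "series": [
    {"delta_pos": [0, 0, 0], "turn": [0, 0, 0], "hand": 0.15},
    {"delta_pos": [0, 0, 0], "turn": [0, 0, 0], "hand": 0.08},
    {"delta_pos": [0, 0, 0], "turn": [0, 0, 0], "hand": 0},
    {"delta_pos": [0, 0, 0], "turn": [0, 0, 0], "hand": 0},
    {"delta_pos": [0, 0, 0], "turn": [0, 0, 0], "hand": 0}
  ],
  "squeeze": 30
}}

```text
clock: 5.82
eef_pos: [561.9, 232.9, 96.2]
eef_rot: [2.792, -0.0, 1.68]
wrist_force: [3.4, 1.0, 0.2]
finger_gap: 7.5
```

```bash
python3 st.py
```

```text
5.825 [561.9 232.9  96.2] [ 2.7917e+00 -2.0000e-04  1.6799e+00] [ 0.38  0.33  1.74 -0.14  0.74  0.35] [ 0.002 -0.     0.001  0.    -0.001  0.001] [3.4 1.  0.2] 7.500876750541437
[[-0.109  0.934  0.341]
 [ 0.994  0.102  0.037]
 [ 0.     0.343 -0.939]]
```

{"method": "carry_out", "body": {
  "series": [
    {"delta_pos": [-2, 0, 5], "turn": [0, 0, 0], "hand": 0},
    {"delta_pos": [-5.5, -0.6, 15], "turn": [0, 0, 0], "hand": 0},
    {"delta_pos": [-11, -1.2, 30], "turn": [0, 0, 0], "hand": 0},
    {"delta_pos": [-18, -2, 50], "turn": [0, 0, 0], "hand": 0},
    {"delta_pos": [-27, -3, 75], "turn": [0, 0, 0], "hand": 0},
    {"delta_pos": [-36, -4, 100], "turn": [0, 0, 0], "hand": 0},
    {"delta_pos": [-36, -4, 115], "turn": [0, 0, 0], "hand": 0},
    {"delta_pos": [-36, -4, 115], "turn": [0, 0, 0], "hand": 0}
  ]
}}

```text
clock: 6.82
eef_pos: [525.9, 229.0, 211.4]
eef_rot: [2.792, -0.0, 1.68]
wrist_force: [0.7, -0.4, -1.3]
finger_gap: 7.8
```

```bash
python3 st.py; python3 - <<'E'
from h import *
cv2.imwrite("pics/w7.png",camera("wrist")[:,:,::-1]);cv2.imwrite("pics/s7.png",camera("side")[:,:,::-1])
E
```

```text
6.825 [525.9 229.  211.4] [ 2.7918e+00 -3.0000e-04  1.6798e+00] [ 0.4   0.13  1.7  -0.12  0.98  0.34] [-0.     0.027  0.027 -0.001 -0.02   0.005] [ 0.7 -0.4 -1.3] 7.781450291111742
[[-0.109  0.934  0.341]
 [ 0.994  0.102  0.038]
 [ 0.     0.343 -0.939]]
```

View pics/s7.png

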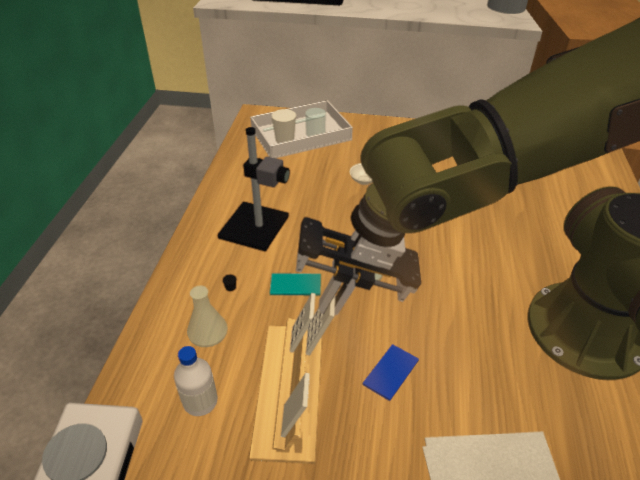

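View pics/w7.png

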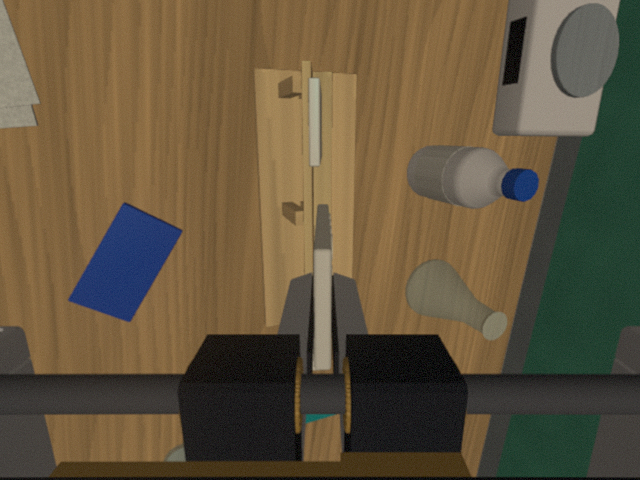

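{"method": "carry_out", "body": {
  "series": [
    {"delta_pos": [-8, 0, 15], "turn": [-0.006, 0.06, 0], "hand": 0},
    {"delta_pos": [-20, 0, 35], "turn": [-0.015, 0.14, 0], "hand": 0},
    {"delta_pos": [-32, 0, 52], "turn": [-0.026, 0.24, 0], "hand": 0},
    {"delta_pos": [-40, 0, 60], "turn": [-0.034, 0.31, 0], "hand": 0},
    {"delta_pos": [-40, 0, 60], "turn": [-0.038, 0.348, 0], "hand": 0}
  ]
}}

```text
clock: 7.55
eef_pos: [485.7, 228.9, 270.2]
eef_rot: [-3.138, 0.0, 1.68]
wrist_force: [-0.1, -0.2, -1.6]
finger_gap: 8.1
```

{"method": "carry_out", "body": {
  "series": [
    {"delta_pos": [0, -25, 0], "turn": [0, 0, -0.02], "hand": 0},
    {"delta_pos": [0, -70, 0], "turn": [0, 0, -0.06], "hand": 0},
    {"delta_pos": [0, -120, 0], "turn": [0, 0, -0.1], "hand": 0},
    {"delta_pos": [0, -170, 0], "turn": [0, 0, -0.14], "hand": 0},
    {"delta_pos": [0, -220, 0], "turn": [0, 0, -0.18], "hand": 0},
    {"delta_pos": [0, -270, -20], "turn": [0, 0, -0.23], "hand": 0},
    {"delta_pos": [0, -315, -40], "turn": [0, 0, -0.28], "hand": 0},
    {"delta_pos": [-2, -345, -60], "turn": [0, 0, -0.317], "hand": 0}
  ]
}}

```text
clock: 8.55
eef_pos: [483.1, -118.0, 209.0]
eef_rot: [-3.139, -0.0, 1.36]
wrist_force: [1.3, -0.0, -2.3]
finger_gap: 7.7
```

{"method": "carry_out", "body": {
  "series": [
    {"delta_pos": [0, -15, -15], "turn": [0, 0, 0], "hand": 0},
    {"delta_pos": [0, -23, -24], "turn": [0, 0, 0], "hand": 0},
    {"delta_pos": [0, -23, -24], "turn": [0, 0, 0], "hand": 0},
    {"delta_pos": [0, -23, -24], "turn": [0, 0, 0], "hand": 0}
  ]
}}

```text
clock: 9.05
eef_pos: [484.0, -138.5, 187.5]
eef_rot: [-3.142, -0.0, 1.364]
wrist_force: [1.1, -0.4, -1.7]
finger_gap: 7.9
```

```bash
python3 st.py; python3 - <<'E'
from h import *
for n in("wrist","side","top"): cv2.imwrite(f"pics/{n}8.png",camera(n)[:,:,::-1])
crop("pics/side8.png","pics/c11.png",220,120,400,320,3)
crop("pics/top8.png","pics/c12.png",300,130,460,330,3)
E
```

```text
9.05 [ 484.  -138.5  187.5] [-3.1415e+00 -1.0000e-04  1.3639e+00] [-0.35  0.19  1.64  0.    1.31 -0.14] [-0.    -0.006 -0.    -0.001 -0.003 -0.001] [ 1.1 -0.4 -1.7] 7.902176702479577
[[ 0.205  0.979 -0.   ]
 [ 0.979 -0.205  0.   ]
 [ 0.    -0.    -1.   ]]
```

View pics/c11.png

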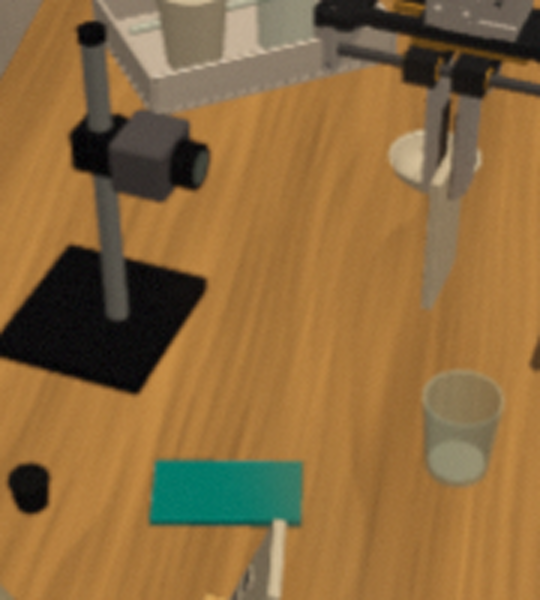

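View pics/c12.png

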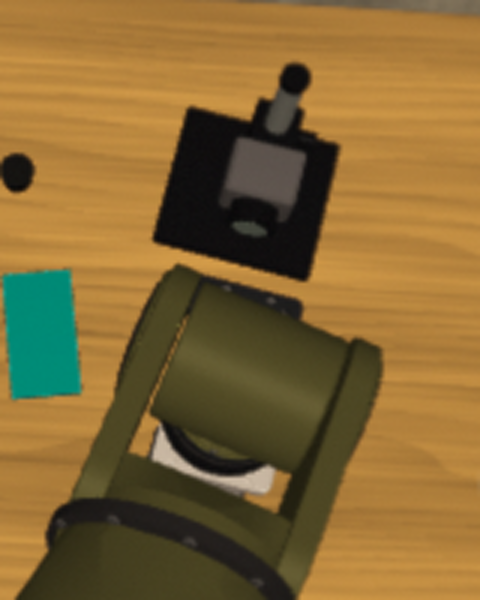

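View pics/wrist8.png

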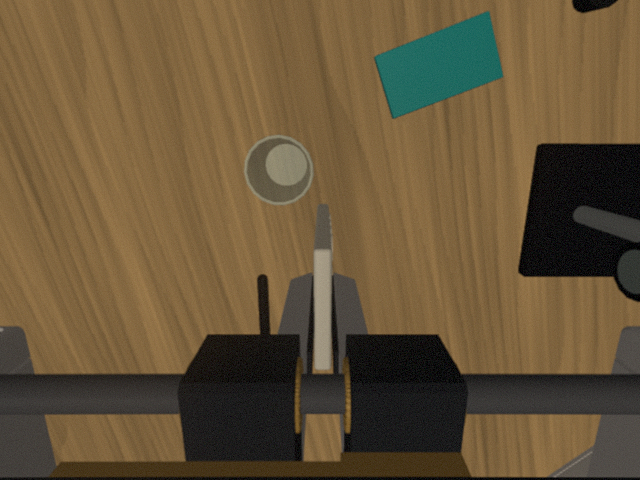

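```bash
python3 - <<'E'
from h import *
s=read_state();p=s['eef_pos'];M=R.from_euler('xyz',s['eef_rot']).as_matrix()
foot=p+60.2*M[:,2]; tx,ty,tz=M[:,1],M[:,0],-M[:,2]
x0,y0,k=330,120,8
o=cv2.resize(cv2.imread("pics/side8.png")[y0:y0+100,x0:x0+70],None,fx=6,fy=6,interpolation=cv2.INTER_CUBIC)
for a in(-4,4):
  for b in(-30,30):
    for h in(0,110):
      u=(proj("side",foot+a*tx+b*ty+h*tz)[0]-[x0,y0]+.5)*6; cv2.circle(o,tuple(u.astype(int)),3,(0,0,255) if a>0 else(255,0,0),1)
cv2.imwrite("pics/c13.png",o)
a=onz("wrist",(537,145),16);b=onz("wrist",(520,275),16); print(a,b,"yaw",-np.arctan2((a-b)[0],(a-b)[1]))
# base front from top8 crop
cs=[(190,107),(339,147),(307,280),(153,240)]
B=np.array([onz("top",(u/3+300-.33,v/3+130-.33),16) for u,v in cs]);print(B.round(1).tolist())
for i,j in((0,3),(1,2),(0,1),(3,2)):
    d=B[i]-B[j]; print(np.arctan2(d[1],d[0]))
L=(283.5 if 0 else 0)
for lt,ls in(((248/3+300,228/3+130),(202/3+220,166/3+120)),): 
    print(tri([("top",lt),("side",ls)]))
E
```

```text
[ 701.97454715 -116.20052998   16.        ] [ 676.919171   -248.95068634   16.        ] yaw -0.18654637932396761
[[831.2, -142.9, 16.0], [801.1, -275.5, 16.0], [677.0, -248.7, 16.0], [705.3, -115.0, 16.0]]
-0.21791654080052225
-0.21300332485646573
1.3474224041941008
1.3624128477936532
[ 662.4657022  -175.97977099  183.8598102 ]
```

View pics/c13.png

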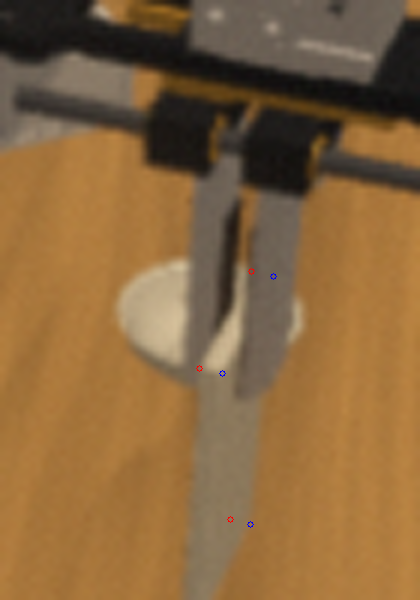

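```bash
cat > ov.py <<'E'
from h import *
import sys
def ov(src,out,x0,y0,w,h,k,sfoot=60.2,xoff=0):
    s=read_state();p=s['eef_pos'];M=R.from_euler('xyz',s['eef_rot']).as_matrix()
    tx,ty,tz=M[:,1],M[:,0],-M[:,2]; foot=p-sfoot*tz+xoff*tx
    o=cv2.resize(cv2.imread(src)[y0:y0+h,x0:x0+w],None,fx=k,fy=k,interpolation=cv2.INTER_CUBIC)
    for a in(-4,4):
      for b in(-30,30):
        for hh in(0,110):
          u0=proj("side",foot+a*tx+b*ty+hh*tz)[0];u=(u0-[x0,y0]+.5)*k; cv2.circle(o,tuple(u.astype(int)),3,(0,0,255) if a>0 else(255,0,0),1); print(a,b,hh,u0.round(1))
    cv2.imwrite(out,o)
if __name__=="__main__": ov("pics/side8.png","pics/c14.png",345,150,60,80,7)
E
python3 ov.py
```

```text
-4 -30 0 [371.3 206.9]
-4 -30 110 [375.1 165.6]
-4 30 0 [363.2 223.5]
-4 30 110 [366.5 181.7]
4 -30 0 [367.8 206.1]
4 -30 110 [371.4 164.7]
4 30 0 [359.6 222.6]
4 30 110 [362.7 180.8]
```

View pics/c14.png

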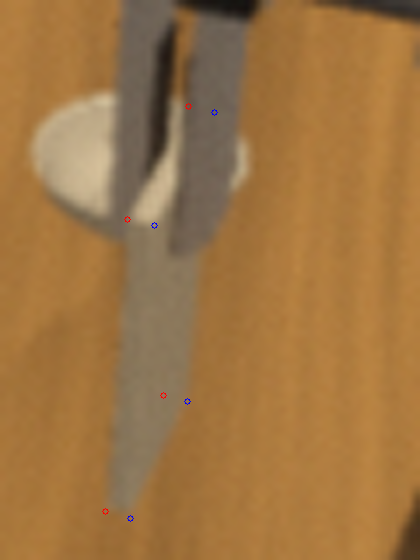

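{"method": "carry_out", "body": {
  "series": [
    {"delta_pos": [12, -3, 0], "turn": [0, 0, 0], "hand": 0},
    {"delta_pos": [25, -6, 0], "turn": [0, 0, 0], "hand": 0},
    {"delta_pos": [38, -9, 0], "turn": [0, 0, 0], "hand": 0},
    {"delta_pos": [50, -11.5, 0], "turn": [0, 0, 0], "hand": 0},
    {"delta_pos": [57.5, -13, 0], "turn": [0, 0, 0], "hand": 0},
    {"delta_pos": [57.5, -13, 0], "turn": [0, 0, 0], "hand": 0},
    {"delta_pos": [57.5, -13, 0], "turn": [0, 0, 0], "hand": 0},
    {"delta_pos": [57.5, -13, 0], "turn": [0, 0, 0], "hand": 0}
  ]
}}

```text
clock: 10.2
eef_pos: [540.9, -152.1, 187.1]
eef_rot: [-3.141, -0.0, 1.363]
wrist_force: [0.6, 0.5, -2.5]
finger_gap: 7.7
```

```bash
python3 st.py; python3 - <<'E'
from h import *
for n in("wrist","side"): cv2.imwrite(f"pics/{n}9.png",camera(n)[:,:,::-1])
crop("pics/side9.png","pics/c15.png",235,100,400,260,4.5)
from ov import ov
ov("pics/side9.png","pics/c16.png",315,150,70,80,7)
E
```

```text
10.2 [ 540.9 -152.1  187.1] [-3.1408e+00 -1.0000e-04  1.3627e+00] [-0.34  0.32  1.48  0.    1.34 -0.13] [ 0.001 -0.001 -0.001  0.002 -0.001  0.   ] [ 0.6  0.5 -2.5] 7.731080164677032
[[ 0.207  0.978 -0.001]
 [ 0.978 -0.207  0.   ]
 [ 0.    -0.001 -1.   ]]
-4 -30 0 [346.4 200.6]
-4 -30 110 [348.4 159.5]
-4 30 0 [337.4 216.8]
-4 30 110 [338.9 175.1]
4 -30 0 [343.  199.8]
4 -30 110 [344.8 158.7]
4 30 0 [333.9 215.9]
4 30 110 [335.2 174.3]
```

View pics/c15.png

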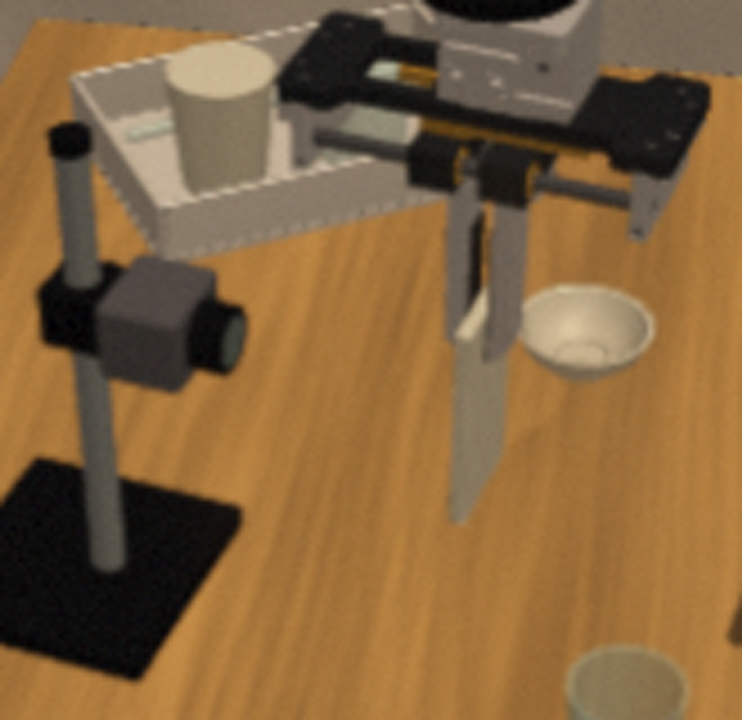

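View pics/c16.png

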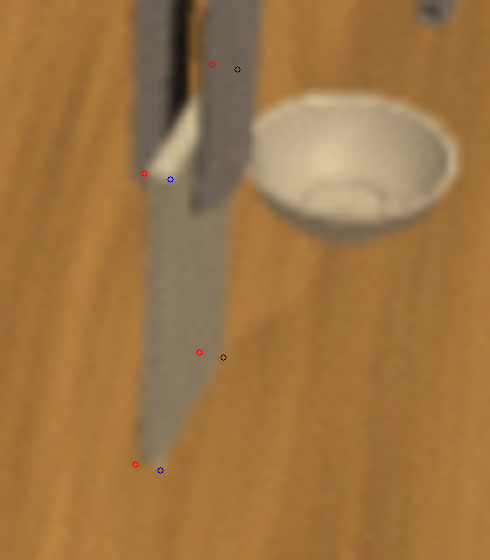

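View pics/wrist9.png

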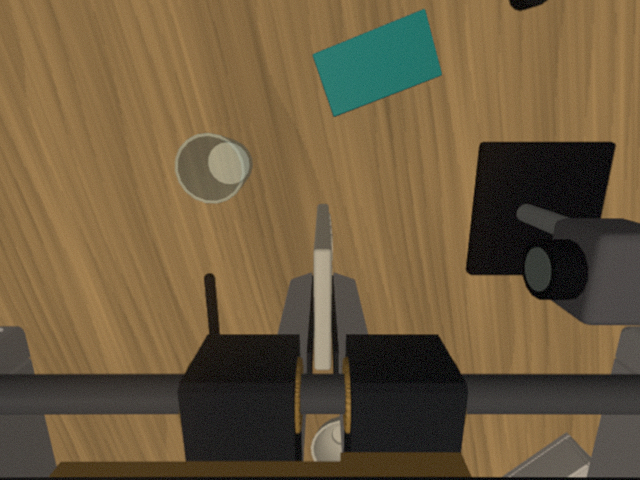

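```bash
python3 - <<'E'
from h import *
crop("pics/wrist9.png","pics/c17.png",440,120,640,340,3)
s=read_state();p=s['eef_pos'];M=R.from_euler('xyz',s['eef_rot']).as_matrix()
mid=p-60*-M[:,2]+4*M[:,1]+[0,0,55]
for o in([("wrist",(538,270)),("side",(287.2,175.5))],[("wrist",(538,270)),("side",(287.2,175.5)),("top",(383,206))],[("wrist",(538,270)),("top",(383,206))]):
    P=tri(o); d=P-mid; print(P.round(1),"tile x,y,z",(d@M[:,1]).round(1),(d@M[:,0]).round(1),d[2].round(1),[(proj(n,P)[0]-uv).round(1).tolist() for n,uv in o])
E
```

```text
[ 664.  -178.1  182.6] tile x,y,z 121.8 0.0 0.4 [[-2.2, -0.4], [-0.4, -0.3]]
[ 663.4 -177.1  183.4] tile x,y,z 120.9 0.8 1.3 [[-2.6, -1.2], [-0.2, -0.4], [0.2, -0.2]]
[ 661.6 -175.9  188.4] tile x,y,z 119.0 1.6 6.3 [[-1.0, 0.5], [-0.1, -0.2]]
```

View pics/c17.png

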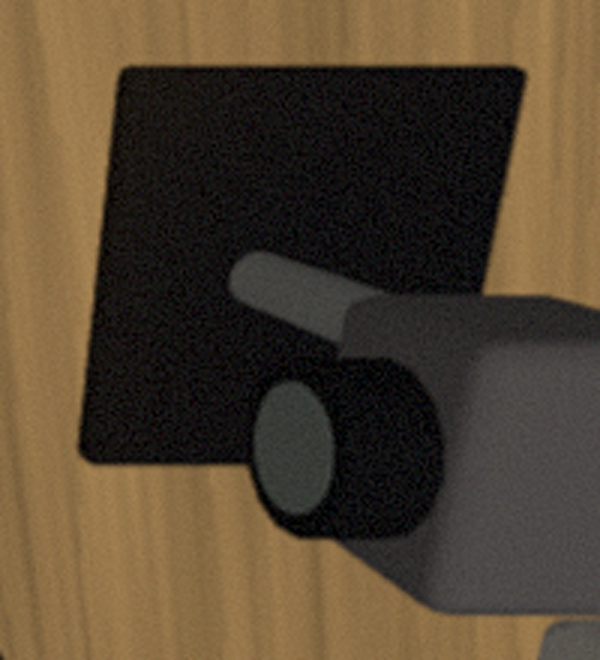

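```bash
python3 - <<'E'
from h import *
a=cv2.imread("pics/side0.png");b=cv2.imread("pics/side9.png")
cv2.imwrite("pics/c18.png",cv2.resize(np.hstack([a[150:470,160:420],b[150:470,160:420]]),None,fx=1.5,fy=1.5))
E
```

```text
(no output)
```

View pics/c18.png

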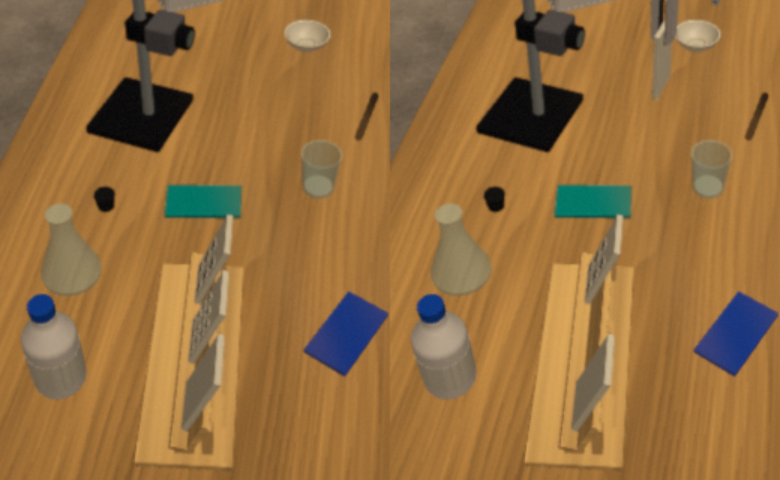

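Before (left) and after (right) match apart from the removed tile, so the neighbours and bystanders have not moved. I'm handing the job in.

```bash
python3 -c "
from cell import *
print(sign_off())"; python3 st.py
```

```text
the job is handed in; nothing more can be done
None
the job is handed in; nothing more can be done
```

I took the twelve-well tile from the middle place in the rack (wells counted in a close wrist crop), gripped its bare top at 30 N, lifted it out and held it upright in front of the lens. The job was handed in at about 10.3 s.

**Final position:** my last checks put the lens about 121 mm in front of the welled face, 0–2 mm off sideways. The face is square to the stand to within about 0.01 rad. The arm was at rest, with the gripper at 7.7 mm on the 8 mm tile. Before and after pictures show the other tiles, the camera and the other things where they were.

**Checks that disagreed:**
- **Finger tips:** in the pictures they sat about 20 mm behind the reported TCP, so I gripped 13 mm lower than planned. The overlay of the held tile then matched to about 1 px (roughly 1–2 mm).
- **Lens height:** camera pairs that included the side view put the lens within about 1 mm of the middle of the face. The wrist and top pair, which is weak for height, put it 6 mm higher, still inside the 15 mm limit.

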